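# Release the swing bolt of a glue press

### The arm

A 6-joint arm with a two-finger parallel gripper is mounted at the origin on the work surface. World frame = base frame: x ahead of the robot, y to its left, z up, the work surface at z = 0. Lengths are in mm, angles in rad, forces in N, time in s.
With the tool pointing down it reaches from about 325 to 750 mm from the base axis. Payload 7.6 kg.
Tool frame: the origin (TCP) lies on the front face of the gripper's body, between the roots of the fingers; the fingertips stand 73 mm ahead of it and the grasp point (between the pads) lies 54 mm ahead of it; z points along the fingers, x is the direction in which the jaws open and shut, and the axes are right-handed (so a half turn about z gives the same grasp; the last joint's range is limited). The gripper opens to 85 mm and grips with 20 to 120 N. Pads are 22 mm wide; open, the fingers measure 114 mm over their backs; the gripper's body (76 mm by 85 mm) begins 54 mm behind the grasp point. The pads swing forward as they close: fully open they stand 13 mm farther back than shut.
Start: joints at [1.032, 0.052, 1.401, -0, 1.689, -0.07], TCP at [237.188, 468.381, 303.923] pointing down, gripper open.
Joint ranges: [-2.9, 2.9], [-0.91, 2.17], [0.12, 2.37], [-1.06, 4.2], [0.26, 2.73], [-2.93, 2.93]. Speed limits (rad/s): [2.57, 2.57, 3.01, 3.14, 3.14, 3.14].

### API

Orientations are given as a unit quaternion [x, y, z, w].
In Python, from rig import bot gives the robot as it stands.
- The arm moves only by the tool servo_tool, never from a script. Its argument "moves" is a list of rows, each a list of 6 numbers: the shift along the world's x, y, z in cm, then the turn, a rotation vector about the world's x, y, z in degrees. In form: [[dx, dy, dz, rx, ry, rz], ...]. A call has 1 to 10 rows; each row is the pose to reach, as a shift and turn from the pose commanded when the call began; what a row does not reach only later rows make up. A row lasts 1/12 s, in which the tool goes at most 41.7 mm and 7.16 degrees, less where a joint would pass 70% of its speed; a pose out of reach is approached as far as the arm can. A call with a gripper value outside its range is refused whole. "gripper" is the closure, from 0 (fully open) to 1 (shut), set as the call begins (left out, the last holds). The fingers move at their own pace and stop on an object; the grip force is fixed at half the most. Time passes only in rows, so rows that repeat a pose let the fingers close. It gives the time, the measured TCP pose, the force and the opening at its end, in the units of the state.
- bot.observe(): the state, without advancing time (a new reading comes with each control period).
- bot.capture(name): name is "scene" or "side" or "wrist"; returns the picture (480x640x3 uint8, blue, green, red); there is no depth.
- bot.camera_info(name): a dict with "intrinsics" (3x3 intrinsics, pixels), "extrinsics" (4x4, takes a point from camera to world coordinates). Camera axes: x right, y up, looking along -z (the intrinsics and any distortion apply to the point x, -y, -z); pixel columns grow to the right and rows downward; lengths in mm; the calibration is good to about 2 mm. The wrist camera is an equidistant fisheye: a pixel r from the principal point sees the ray r / f radians off the axis. A picture is of the moment at which its call begins: read the wrist's pose just before it. camera_info takes no time and is no camera call; for the wrist camera it gives the pose at the moment of the call.
- bot.job_done(): hands the job in, once; it reports no verdict.
The state is a dict: "t": time; "joint_positions": joint angles; "joint_vel": joint speeds; "effort": joint torques, N m; "tcp_pos": TCP position; "orientation": TCP orientation; "wrist_force": force on the tool from outside, world axes, zero at the start; "wrist_torque": the same for the moment, N m; "gripper_width": finger opening in mm.
Only numpy, scipy, OpenCV 4.12 (cv2) and the standard library are available. Lean on these libraries where they do the work, as an engineer would, in place of code of your own. Each camera call takes 0.05 s, during which the arm holds its last target. There are 200 camera calls.

### The job

The glue in the press has set: release its clamp. Loosen the wing nut (counter-clockwise seen from above) until its flange clears the rim of the forked lug, but not so far that it leaves the thread: the bolt's end must stay proud of the nut's hub. Then swing the bolt out of the slot, well down and away from the lug, without forcing the nut against the rim, leave it there, and leave the other things on the table where they are.

Things in the scene. Friction and masses are not known exactly. Their poses are not given: they have to be found in the camera images.
- press: The fixed glue press, on a 310 x 130 mm plywood board. Origin at table height, straight below the bolt's axis; x points along the wooden clamp arm (212 mm long, 46 wide, top 150 mm above the table) to the back post at x = 250 mm (162 mm high), z up. Between x = 35 and 65 mm a 3 mm strap lies on the arm. A glued ring of blocks is clamped under it.
- lug_seat (a point): Point on the axis of the upright bolt, on the flat top (seat) of the steel forked lug at the end of the clamp arm, 150 mm above the table. Axes as press. The slot, 12 mm wide between two 13 mm prongs, opens towards -x; the prongs end at x = -15.5 mm.
- lug_rim: Raised rim, 3.5 mm high and 3 mm wide, across the ends of both prongs (x = -12.5 to -15.5 mm from lug_seat). It catches the nut's flange: the bolt cannot swing out until the nut has risen about 4.5 mm. Origin: centre of its underside, level with the seat. More than 25 N of the nut against it spoils it; a tug of 6 to 10 N at the wings is harmless.
- hinge_pin (a point): Centre of the swing bolt's hinge pin, in a clevis on the press's board, 114 mm straight below lug_seat; axes as press. The pin lies along y.
- swing_bolt (a joint): Angle of the swing bolt about the hinge pin, rad: 0 upright in the slot, growing as its top swings towards -x of the press and down, stop at 1.5 (about level). The hinge is stiff (0.2 N m): the bolt stays where it is left and needs about 2 N at the wings to swing. Held in a firm grip, the wings must be tilted along with the bolt, else it feels blocked.
- nut: Steel wing nut on the upright bolt. Round flange 22 mm across, 5 thick; above it a hub 14 mm across, 26 high, and two flat round wings 14 mm thick, 54 mm over both, from 9 to 35 mm up. Origin: centre of the flange's underside. x along the wings (a half turn looks the same), y across their flat sides (grip these 14 mm), z up the bolt. Counter-clockwise from above loosens it.
- nut_top (a point): Centre of the flat top of the nut's hub, on the bolt's axis, 26 mm above the flange's underside; axes as nut. The nut takes 0.1 to 0.4 N m to turn. The steep thread moves it 1.9 mm per rad along the bolt; it comes clear of the rim after about 2.5 to 5.9 rad and runs off the thread some 1.5 rad later: try the bolt between small turns.
- bolt_end (a point): Centre of the top end of the 9 mm bolt shank, at the start 8 to 14 mm above nut_top, less as the nut is loosened; at 0 the nut has run off. The tight nut has pulled the bolt up by an unknown 0.5 to 6.5 mm against springs in its foot: on loosening, the bolt first sinks by that much while the nut stays on its seat; only then does the nut rise.
- glue_bottle: White bottle 56 mm across, 160 mm high, standing on the table; a bystander. Origin: centre of its underside.
- oct_box: Light wooden lidded box, 104 mm across, 64 mm high; a bystander. Origin: centre of its underside.
- hex_ring: Dark wooden ring 90 mm across, 35 mm high; a bystander. Origin: centre of its underside.
- tin: Closed grey metal tin 64 mm across, 80 mm high, standing on the table; a bystander. Origin: centre of its underside.

How it is judged (in metres and radians):
On the way:
1. the nut is loosened: risen at least 2.5 mm from its seat while the bolt is still upright in the slot (z of nut_top in the frame of lug_seat above 0.0285 m and value of joint swing_bolt below 0.12 rad), for 0.1 s.
At the end, for the whole second after the job is handed in: The swing bolt is out of the slot and rests swung down by more than 0.9 rad from upright, with the nut still on its thread (bolt end above the top of the nut's hub) (value of joint swing_bolt above 0.9 rad and velocity of joint swing_bolt between -0.05 and 0.05 rad/s and z of bolt_end in the frame of nut_top above 0 m); the robot touches nothing.
It fails at once if the nut is forced against the lug's rim with more than 25 N (contact force between lug_rim and nut above 25 N).
It fails at once if the nut is run off the thread: the bolt's end below the top of the nut's hub (z of bolt_end in the frame of nut_top below 0 m).
It fails at once if a bystander (bottle, box, ring or tin) is moved by more than 30 mm (distance of any of glue_bottle, oct_box, hex_ring, tin from where it was at the start of the episode above 0.03 m).
It also fails if it takes over 72 s, if anything falls off the work surface, if the arm or the gripper's body presses on something with over 40 N, if the wrist force passes 120 N, or if a joint passes its speed limit or range.

## Working session

There is one attempt and no reset: what is moved stays moved. The work goes in short steps, Python scripts to look and compute and a tool call to move; the robot and the scene stay as the last step left them, time stands still between calls to the robot, and variables do not carry over. Pictures are saved under pics/ and viewed, about 8 in all and at most 12, crops included, and the job is handed in when it is done.

Besides the shell and the picture viewer there is one more tool, called after "Request:" as a command line: name --pt "numbers of a row" for each row, then --argument value for the rest. servo_tool: Moves the arm, as the interface text tells. Its arguments: {"type":"object","properties":{"moves":{"type":"array","items":{"type":"array","items":{"type":"number"}}},"gripper":{"type":"number"}},"required":["moves"]}

```bash
mkdir -p pics; python3 - <<'E'
from rig import bot
import cv2,numpy as np
s=bot.observe();print(s['t'],s['tcp_pos'],s['orientation'])
for n in('scene','side'):
    cv2.imwrite(f'pics/{n}0.png',bot.capture(n)); c=bot.camera_info(n); print(n,np.round(c['intrinsics'],1).tolist(),np.round(c['extrinsics'],3).tolist(),[k for k in c])
E
```

```text
0.0 [237.07752248 468.19970499 303.08228712] [ 8.51994274e-01  5.23550506e-01 -7.02425788e-04  3.63061213e-04]
scene [[566.0, 0.0, 320.7], [0.0, 566.0, 242.6], [0.0, 0.0, 1.0]] [[-0.629, -0.657, 0.415, 1028.618], [0.777, -0.525, 0.347, 370.698], [-0.01, 0.541, 0.841, 1105.885], [0.0, 0.0, 0.0, 1.0]] ['intrinsics', 'extrinsics']
side [[546.9, 0.0, 325.3], [0.0, 546.9, 243.6], [0.0, 0.0, 1.0]] [[0.821, 0.385, -0.421, -31.462], [-0.57, 0.57, -0.591, -885.197], [0.012, 0.725, 0.688, 1076.008], [0.0, 0.0, 0.0, 1.0]] ['intrinsics', 'extrinsics']
```

View pics/scene0.png

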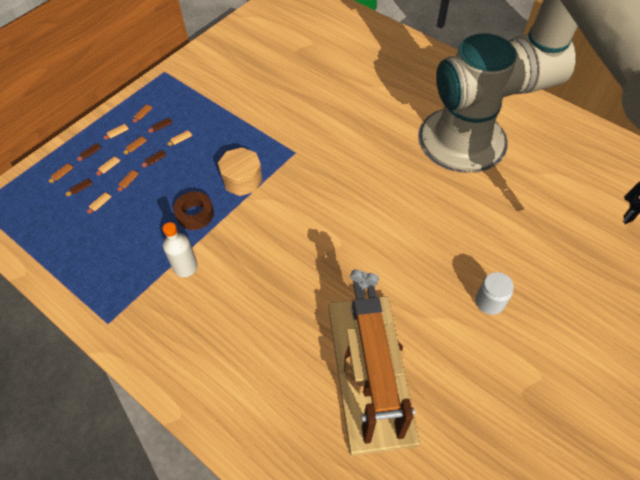

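View pics/side0.png

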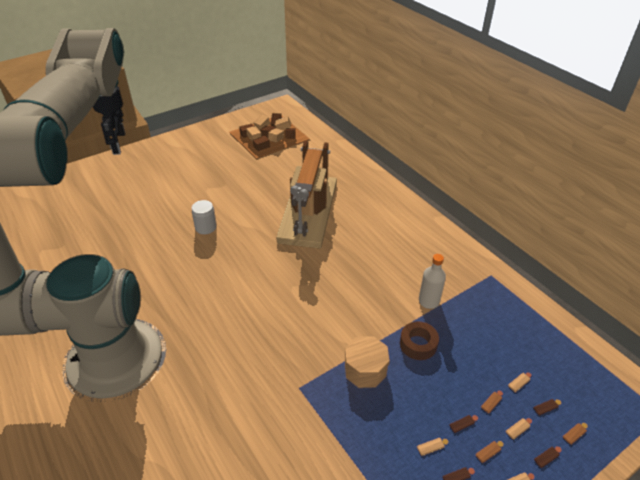

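The scene view shows the nut at about (364,278) and the arm running from (368,305) to (382,412). The side view shows the nut at about (300,192). The bottle, ring and box stand well away, and the tin is at (494,293) in the scene view. Next I triangulate and zoom in.

```bash
cat > h.py <<'E'
import numpy as np,cv2
from rig import bot
def ray(n,u,v,ci=None):
    c=ci or bot.camera_info(n);K=np.array(c['intrinsics']);E=np.array(c['extrinsics'])
    x=(u-K[0,2])/K[0,0];y=(v-K[1,2])/K[1,1]
    if n=='wrist':
        r=np.hypot(x,y);k=np.sin(r)/r if r>1e-9 else 1;d=np.array([x*k,-y*k,-np.cos(r)])
    else: d=np.array([x,-y,-1])
    d=E[:3,:3]@d;return E[:3,3],d/np.linalg.norm(d)
def plane(n,u,v,z,ci=None):
    o,d=ray(n,u,v,ci);return o+d*(z-o[2])/d[2]
def tri(r):
    A=sum(np.eye(3)-np.outer(d,d) for o,d in r);b=sum((np.eye(3)-np.outer(d,d))@o for o,d in r)
    p=np.linalg.solve(A,b);return p,[np.linalg.norm((np.eye(3)-np.outer(d,d))@(p-o)) for o,d in r]
def proj(n,p,ci=None):
    c=ci or bot.camera_info(n);K=np.array(c['intrinsics']);E=np.array(c['extrinsics'])
    q=E[:3,:3].T@(np.asarray(p,float)-E[:3,3]);x,y,w=q[0],-q[1],-q[2]
    if n=='wrist':
        r=np.hypot(x,y);t=np.arctan2(r,w);k=t/r if r>1e-9 else 0;x,y,w=x*k,y*k,1
    return K[0,0]*x/w+K[0,2],K[1,1]*y/w+K[1,2]
E
python3 - <<'E'
from h import *
print(tri([ray('scene',364,278),ray('side',300,192)]))
a=cv2.imread('pics/scene0.png')[255:325,330:410];b=cv2.imread('pics/side0.png')[135:255,265:345]
a=cv2.resize(a,None,fx=5,fy=5,interpolation=2);b=cv2.resize(b,None,fx=5,fy=5,interpolation=2)
o=np.zeros((600,800,3),'uint8');o[:350,:400]=a;o[:600,400:]=b
cv2.imwrite('pics/z.png',o)
# arm colour mask, lines
for n in('scene','side'):
    im=cv2.imread(f'pics/{n}0.png');c=(im[...,2].astype(int)-im[...,0])
E
```

```text
(array([579.14321812,  96.87184367, 170.31763759]), [np.float64(2.154089036367222), np.float64(2.1540890363673353)])
```

View pics/z.png

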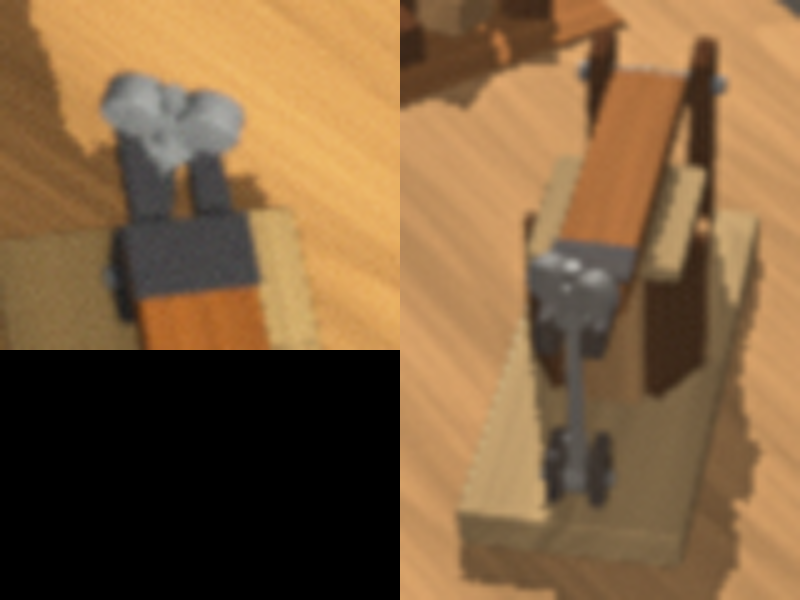

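The crop shows the wings in the scene view at (356.6,275) and (372.6,279.4). The strap corners are at (356,299.4), (379.6,297.4), (357.6,314.6) and (381.6,311.6).

```bash
python3 - <<'E'
from h import *
P=lambda u,v,z:plane('scene',u,v,z).round(1)
w1,w2=P(356.6,275,172),P(372.6,279.4,172);print('wings',w1,w2,np.linalg.norm(w2-w1),(w1+w2)/2,np.degrees(np.arctan2(*(w2-w1)[1::-1])))
s=[P(356,299.4,153),P(379.6,297.4,153),P(357.6,314.6,153),P(381.6,311.6,153)];print(s)
n=(s[0]+s[1])/2;f=(s[2]+s[3])/2
e=(P(366,414,150)+P(398,410,150))/2
ax=(e-n);print('arm',n,f,e,np.linalg.norm(ax),np.degrees(np.arctan2(ax[1],ax[0])))
ax/=np.linalg.norm(ax[:2]);print('origin est',n-35*ax,f-65*ax)
S=lambda x,y:(265+(x-400)/5,135+y/5)
print('side wings',tri([ray('scene',356.6,275),ray('side',*S(550,272))]),tri([ray('scene',372.6,279.4),ray('side',*S(603,287))]))
print('pin',plane('side',*S(577,470),36))
print('strap side',plane('side',*S(557,243),153),plane('side',*S(635,250),153))
print('tin',P(494,310,0),proj('scene',[0,0,0]))
for k in ('wrist',): print(bot.camera_info(k))
E
```

```text
wings [581.7  83.8 172. ] [570.5 113.  172. ] 31.274270575027025 [576.1  98.4 172. ] 110.98489783588228
[array([615.3, 108.8, 153. ]), array([584.2, 140.9, 153. ]), array([638.5, 130.1, 153. ]), array([605.8, 161.1, 153. ])]
arm [599.75 124.85 153.  ] [622.15 145.6  153.  ] [755.5  269.75 150.  ] 212.75119858651797 42.933179644168774
origin est [574.12479989 101.00992619 153.49358331] [574.56034265 101.32557721 153.91665472]
side wings (array([576.15909978,  92.51501388, 179.90757995]), [np.float64(10.99680026321955), np.float64(10.996800263219537)]) (array([582.85141447, 101.84628613, 168.35970949]), [np.float64(17.07660189095211), np.float64(17.076601890952197)])
pin [580.19462482  97.32817243  36.        ]
strap side [604.2991117  150.93596501 153.        ] [636.65526309 121.59357323 153.        ]
tin [383.7 313.6   0. ] (np.float64(461.912158427791), np.float64(139.0794309174347))
{'intrinsics': array([[371.64829954,   0.        , 314.19680737],
       [  0.        , 371.64829954, 242.54860841],
       [  0.        ,   0.        ,   1.        ]]), 'extrinsics': array([[ 4.50982971e-01, -8.52505300e-01, -2.64289752e-01,
         1.70324904e+02],
       [ 8.92531603e-01,  4.30325110e-01,  1.34935679e-01,
         5.01911699e+02],
       [-1.30286534e-03, -2.96740650e-01,  9.54957219e-01,
         3.73418107e+02],
       [ 0.00000000e+00,  0.00000000e+00,  0.00000000e+00,
         1.00000000e+00]])}
```

Request:
servo_tool --pt "34 -37 0 0 0 -42" --pt "34 -37 0 0 0 -42" --pt "34 -37 0 0 0 -42" --pt "34 -37 0 0 0 -42" --pt "34 -37 0 0 0 -42" --pt "34 -37 0 0 0 -42" --pt "34 -37 0 0 0 -42" --pt "34 -37 0 0 0 -42" --pt "34 -37 0 0 0 -42" --pt "34 -37 0 0 0 -42"

```text
t: 0.93
tcp_pos: [520.0, 159.7, 303.6]
orientation: [0.983, 0.183, -0.0, -0.0]
wrist_force: [2.2, 0.5, 0.7]
gripper_width: 85.3
```

Request:
servo_tool --pt "0 0 0 0 0 0" --pt "0 0 0 0 0 0" --pt "0 0 0 0 0 0" --pt "0 0 0 0 0 0" --pt "0 0 0 0 0 0"

```text
t: 1.35
tcp_pos: [518.4, 162.7, 304.1]
orientation: [0.983, 0.184, 0.0, -0.0]
wrist_force: [-0.0, 0.4, -0.5]
gripper_width: 85.8
```

Request:
servo_tool --pt "5.8 -6.4 0 0 0 0" --pt "5.8 -6.4 0 0 0 0" --pt "5.8 -6.4 0 0 0 0" --pt "5.8 -6.4 0 0 0 0" --pt "5.8 -6.4 0 0 0 0" --pt "5.8 -6.4 0 0 0 0"

```text
t: 1.85
tcp_pos: [576.4, 99.0, 304.2]
orientation: [0.983, 0.184, 0.0, -0.0]
wrist_force: [-0.1, 0.6, 0.2]
gripper_width: 85.5
```

```bash
python3 - <<'E'
from h import *
import pickle
s=bot.observe();c=bot.camera_info('wrist');im=bot.capture('wrist');cv2.imwrite('pics/w1.png',im);pickle.dump((s,c),open('w1.pkl','wb'))
print(s['tcp_pos'],s['orientation'],s['joint_positions']);u,v=proj('wrist',[577,99,172],c);print(u,v)
u,v=int(u),int(v);x0,y0=max(0,u-100),max(0,v-75);print(x0,y0)
o=im[y0:y0+150,x0:x0+200];cv2.imwrite('pics/w1z.png',cv2.resize(o,(800,600),interpolation=2) if o.shape[:2]==(150,200) else cv2.resize(o,None,fx=3,fy=3))
E
```

```text
[576.40952457  98.96992353 304.22377988] [ 9.82859754e-01  1.84354690e-01  1.57727828e-04 -1.67037768e-04] [ 1.06779659e-01  2.21733178e-01  1.21443701e+00  3.61076889e-04
  1.70513422e+00 -2.64002456e-01]
314.0496604147423 262.5789322059848
214 187
```

View pics/w1z.png

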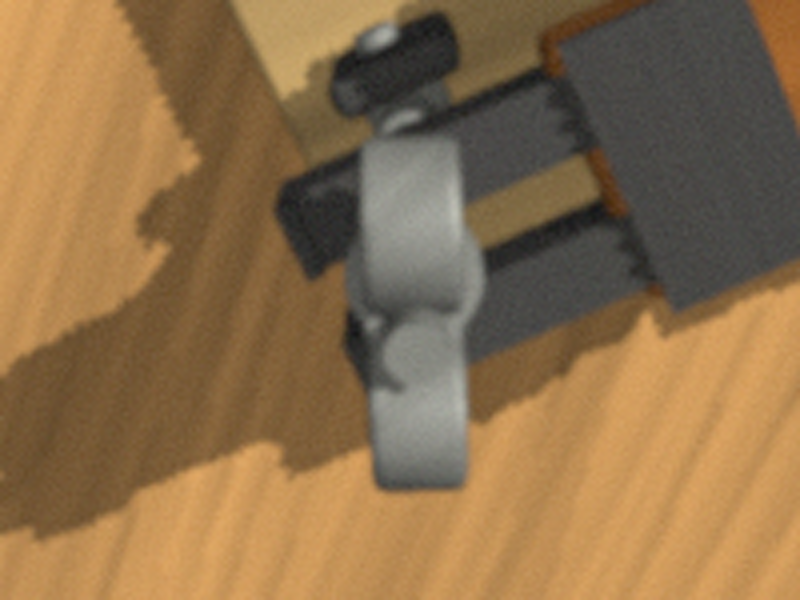

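The crop (×4, offset 214,187) shows the wings nearly vertical in the image. The bolt end is at about (420,350), the foot at about (402,120), and the left prong's end corners are at (280,205) and (312,278).

```bash
python3 - <<'E'
from h import *
import pickle
s,c=pickle.load(open('w1.pkl','rb'))
q=lambda x,y:(214+x/4,187+y/4)
P=lambda x,y,z:plane('wrist',*q(x,y),z,c).round(1)
for z in(184,187,190):print('end',P(420,350,z))
a,b=P(411,150,172),P(420,478,172);print('wings',a,b,np.degrees(np.arctan2(*(b-a)[1::-1])),np.linalg.norm(b-a))
print('tops L edge',P(363,190,176),P(376,470,176),'R',P(462,190,176),P(467,470,176))
print('prong',P(290,205,153.5),P(316,278,153.5))
print('strap',P(557,42,153),P(680,310,153),np.linalg.norm(P(557,42,153)-P(680,310,153)))
print('slot',P(470,205,150),P(590,165,150),P(485,265,150),P(610,212,150))
print('campos',c['extrinsics'][:3,3])
for z in(150,172,187):
    print(z,[ (round((proj('wrist',[577,99,z],c)[0]-214)*4),round((proj('wrist',[577,99,z],c)[1]-187)*4))])
E
```

```text
end [580.5  97.6 184. ]
end [580.   98.7 187. ]
end [579.5  99.8 190. ]
wings [570.1 120.8 172. ] [590.2  73.4 172. ] -67.02059655601563 51.4856290628754
tops L edge [565.6 114.  176. ] [582.8  74.2 176. ] R [578.4 119.  176. ] [595.4  79.1 176. ]
prong [557.7 101.4 153.5] [565.6  91.6 153.5]
strap [586.5 140.1 153. ] [622.1 107.4 153. ] 48.33890772452354
slot [584.3 110.6 150. ] [599.4 123.6 150. ] [590.3 102.2 150. ] [605.5 117.7 150. ]
campos [549.67561674 168.88155306 374.51176873]
150 [(400, 254)]
172 [(400, 302)]
187 [(400, 341)]
```

Request:
servo_tool --pt "0.36 -0.1 0 0 0 -60" --pt "0.36 -0.1 0 0 0 -60" --pt "0.36 -0.1 0 0 0 -60" --pt "0.36 -0.1 0 0 0 -60" --pt "0.36 -0.1 0 0 0 -60" --pt "0.36 -0.1 0 0 0 -60" --pt "0.36 -0.1 0 0 0 -60" --pt "0.36 -0.1 0 0 0 -60" --pt "0.36 -0.1 0 0 0 -60" --pt "0.36 -0.1 0 0 0 -60"

```text
t: 2.73
tcp_pos: [580.1, 97.7, 304.4]
orientation: [0.943, -0.333, 0.0, -0.0]
wrist_force: [0.4, 0.1, 0.6]
gripper_width: 85.7
```

Request:
servo_tool --pt "0 0 0 0 0 -60" --pt "0 0 0 0 0 -60" --pt "0 0 0 0 0 -60" --pt "0 0 0 0 0 -60" --pt "0 0 0 0 0 -60" --pt "0 0 0 0 0 -60" --pt "0 0 0 0 0 -60" --pt "0 0 0 0 0 -60" --pt "0 0 0 0 0 -60" --pt "0 0 0 0 0 -60"

```text
t: 3.57
tcp_pos: [580.3, 97.3, 304.2]
orientation: [-0.651, 0.759, -0.0, 0.0]
wrist_force: [0.5, -0.1, -1.7]
gripper_width: 85.3
```

Request:
servo_tool --pt "0 0 0 0 0 -58.5" --pt "0 0 0 0 0 -58.5" --pt "0 0 0 0 0 -58.5" --pt "0 0 0 0 0 -58.5" --pt "0 0 0 0 0 -58.5" --pt "0 0 0 0 0 -58.5" --pt "0 0 0 0 0 -58.5" --pt "0 0 0 0 0 -58.5" --pt "0 0 0 0 0 -58.5" --pt "0 0 0 0 0 -58.5"

```text
t: 4.4
tcp_pos: [580.5, 97.0, 304.1]
orientation: [-0.199, 0.98, 0.0, 0.0]
wrist_force: [0.8, -0.1, 0.5]
gripper_width: 85.5
```

```bash
python3 - <<'E'
from h import *
import pickle
s=bot.observe();c=bot.camera_info('wrist');im=bot.capture('wrist');cv2.imwrite('pics/w2.png',im);pickle.dump((s,c),open('w2.pkl','wb'))
print(s['t'],s['tcp_pos'],s['orientation'],s['joint_positions']);u,v=proj('wrist',[580,98,172],c);print(u,v)
o=im[int(v)-75:int(v)+75,int(u)-100:int(u)+100];print(int(u)-100,int(v)-75);cv2.imwrite('pics/w2z.png',cv2.resize(o,(800,600),interpolation=2))
E
```

```text
4.4 [580.52697937  96.97805195 304.06380092] [-1.98672932e-01  9.80065846e-01  7.21929650e-06  6.41134855e-05] [1.02778535e-01 2.32549617e-01 1.20223799e+00 2.70671585e-05
 1.70667882e+00 2.84436751e+00]
315.0702557677013 267.04246015748197
215 192
```

View pics/w2z.png

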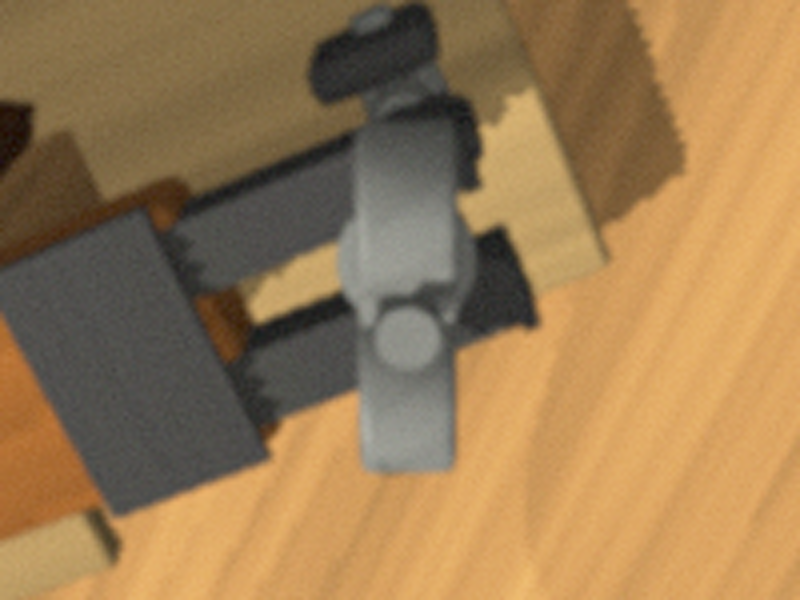

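The wings are now upright in the picture. The bolt end is at (407,340) in the crop, which has its offset at (215,192). I triangulate this against the first wrist view.

```bash
python3 - <<'E'
from h import *
import pickle
c1=pickle.load(open('w1.pkl','rb'))[1];c2=pickle.load(open('w2.pkl','rb'))[1]
print(tri([ray('wrist',214+420/4,187+350/4,c1),ray('wrist',215+407/4,192+340/4,c2)]))
P=lambda x,y,z:plane('wrist',215+x/4,192+y/4,z,c2).round(1)
a,b=P(406,135,172),P(407,462,172);print(a,b,(a+b)/2,np.degrees(np.arctan2(*(b-a)[1::-1])))
a,b=P(115,515,153),P(0,268,153);print('strap',a,b,P(270,455,153),P(142,208,153))
E
```

```text
(array([579.57673645,  98.20655272, 186.30922416]), [np.float64(0.5855212410550021), np.float64(0.5855212410550128)])
[589.   74.8 172. ] [568.7 122.  172. ] [578.85  98.4  172.  ] 113.27180256109236
strap [606.6 160.5 153. ] [638.9 125.3 153. ] [586.3 138.7 153. ] [620.6 106.4 153. ]
```

Request:
servo_tool --pt "-0.11 0.12 -3 0 0 0" --pt "-0.11 0.12 -5 0 0 0" --pt "-0.11 0.12 -6.5 0 0 0" --pt "-0.11 0.12 -7.4 0 0 0" --pt "-0.11 0.12 -7.4 0 0 0" --pt "-0.11 0.12 -7.4 0 0 0"

```text
t: 4.95
tcp_pos: [579.7, 97.9, 230.4]
orientation: [-0.197, 0.98, -0.0, 0.0]
wrist_force: [0.1, -0.7, 0.2]
gripper_width: 85.7
```

Request:
servo_tool --pt "0 0 0 0 0 0" --pt "0 0 0 0 0 0" --pt "0 0 0 0 0 0" --pt "0 0 0 0 0 0" --pt "0 0 0 0 0 0" --pt "0 0 0 0 0 0" --pt "0 0 0 0 0 0" --pt "0 0 0 0 0 0" --pt "0 0 0 0 0 0" --pt "0 0 0 0 0 0" --gripper 1

```text
t: 5.78
tcp_pos: [579.4, 97.6, 230.3]
orientation: [-0.196, 0.981, -0.0, -0.0]
wrist_force: [-5.4, -2.1, 5.3]
gripper_width: 12.5
```

Request:
servo_tool --pt "0 0 0 0 0 6" --pt "0 0 0 0 0 12" --pt "0 0 0 0 0 18" --pt "0 0 0 0 0 24" --pt "0 0 0 0 0 30" --pt "0 0 0 0 0 36" --pt "0 0 0 0 0 42" --pt "0 0 0 0 0 48" --pt "0 0 0 0 0 48"

```text
t: 6.53
tcp_pos: [579.8, 97.9, 230.4]
orientation: [-0.58, 0.815, -0.0, 0.0]
wrist_force: [-2.3, -1.2, 4.4]
gripper_width: 12.8
```

```bash
cat > st.py <<'E'
from rig import bot
import numpy as np
s=bot.observe();q=s['orientation'];print(s['t'],s['tcp_pos'].round(1),'yaw',round(np.degrees(2*np.arctan2(q[1],q[0])),1),'j',s['joint_positions'].round(3),'F',np.round(s['wrist_force'],1),'T',np.round(s['wrist_torque'],2),s['gripper_width'])
E
python3 st.py
```

```text
6.5333 [579.8  97.9 230.4] yaw 250.8 j [0.104 0.261 1.316 0.    1.564 2.01 ] F [-2.3 -1.2  4.4] T [0.04 0.43 0.09] 12.789282090443681
```

Request:
servo_tool --pt "0 0 0 0 0 6" --pt "0 0 0 0 0 12" --pt "0 0 0 0 0 18" --pt "0 0 0 0 0 24" --pt "0 0 0 0 0 30" --pt "0 0 0 0 0 36" --pt "0 0 0 0 0 42" --pt "0 0 0 0 0 42"

```text
t: 7.2
tcp_pos: [579.8, 98.3, 230.4]
orientation: [0.832, -0.554, 0.0, -0.001]
wrist_force: [-1.5, 2.1, 5.9]
gripper_width: 13.0
```

```bash
python3 - <<'E'
exec(open('st.py').read())
from h import *
im=bot.capture('wrist');u,v=proj('wrist',[579.5,98,172]);u,v=int(u),int(v);print(u-100,v-75)
cv2.imwrite('pics/w3z.png',cv2.resize(im[v-75:v+75,u-100:u+100],(640,480),interpolation=2))
E
```

```text
7.2 [579.8  98.3 230.4] yaw -67.3 j [1.050e-01 2.610e-01 1.316e+00 1.000e-03 1.564e+00 1.280e+00] F [-1.5  2.1  5.9] T [0.43 0.36 0.04] 13.035860927328788
212 255
```

View pics/w3z.png

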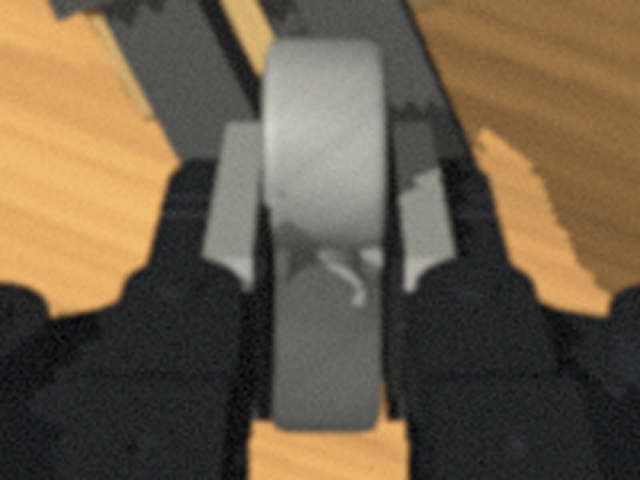

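The pads lie flat on both wings and the nut has turned with the tool, about 90° so far. Next I turn further in steps and watch Fz.

Request:
servo_tool --pt "0 0 0 0 0 6" --pt "0 0 0 0 0 12" --pt "0 0 0 0 0 18" --pt "0 0 0 0 0 24" --pt "0 0 0 0 0 29" --pt "0 0 0 0 0 29"

```text
t: 7.75
tcp_pos: [579.7, 98.4, 230.5]
orientation: [0.944, -0.329, 0.0, -0.001]
wrist_force: [-2.7, 2.1, 5.7]
gripper_width: 13.2
```

Request:
servo_tool --pt "0 0 0 0 0 6" --pt "0 0 0 0 0 12" --pt "0 0 0 0 0 18" --pt "0 0 0 0 0 24" --pt "0 0 0 0 0 29" --pt "0 0 0 0 0 29"

```text
t: 8.25
tcp_pos: [579.6, 98.3, 231.2]
orientation: [0.997, -0.082, 0.0, -0.001]
wrist_force: [-3.9, 2.6, 9.3]
gripper_width: 12.9
```

```bash
python3 st.py
```

```text
8.25 [579.6  98.3 231.2] yaw -9.4 j [1.050e-01 2.600e-01 1.315e+00 1.000e-03 1.565e+00 2.690e-01] F [-3.9  2.6  9.3] T [ 0.53  0.96 -0.06] 12.863988138220977
```

Request:
servo_tool --pt "0 0 0.02 0 0 6" --pt "0 0 0.04 0 0 12" --pt "0 0 0.06 0 0 18" --pt "0 0 0.08 0 0 24" --pt "0 0 0.1 0 0 29" --pt "0 0 0.1 0 0 29"

```text
t: 8.75
tcp_pos: [579.4, 98.2, 232.1]
orientation: [0.985, 0.17, 0.0, -0.0]
wrist_force: [-5.5, 2.1, 9.7]
gripper_width: 12.8
```

Request:
servo_tool --pt "0 0 0.02 0 0 6" --pt "0 0 0.04 0 0 12" --pt "0 0 0.06 0 0 18" --pt "0 0 0.08 0 0 24" --pt "0 0 0.1 0 0 29" --pt "0 0 0.1 0 0 29"

```text
t: 9.25
tcp_pos: [579.2, 97.9, 233.0]
orientation: [0.911, 0.411, -0.0, -0.0]
wrist_force: [-7.3, 0.0, 10.9]
gripper_width: 13.0
```

```bash
python3 st.py
```

```text
9.25 [579.2  97.9 233. ] yaw 48.6 j [ 0.105  0.259  1.313  0.     1.57  -0.743] F [-7.3  0.  10.9] T [ 0.13  1.38 -0.02] 13.026898619914913
```

Request:
servo_tool --pt "0 0 0.02 0 0 6" --pt "0 0 0.04 0 0 12" --pt "0 0 0.06 0 0 18" --pt "0 0 0.08 0 0 24" --pt "0 0 0.1 0 0 30" --pt "0 0 0.12 0 0 36" --pt "0 0 0.14 0 0 42" --pt "0 0 0.16 0 0 48" --pt "0 0 0.18 0 0 54" --pt "0 0 0.2 0 0 60"

```text
t: 10.08
tcp_pos: [579.2, 97.4, 235.0]
orientation: [0.584, 0.812, -0.001, -0.0]
wrist_force: [-7.9, -2.2, 10.4]
gripper_width: 12.6
```

Request:
servo_tool --pt "0 0 0 0 0 0" --pt "0 0 0 0 0 0"

```text
t: 10.25
tcp_pos: [579.2, 97.4, 235.0]
orientation: [0.585, 0.811, -0.001, -0.0]
wrist_force: [-8.5, -2.2, 10.5]
gripper_width: 13.0
```

```bash
python3 st.py
```

```text
10.25 [579.2  97.4 235. ] yaw 108.3 j [ 1.040e-01  2.580e-01  1.311e+00 -1.000e-03  1.575e+00 -1.787e+00] F [-8.5 -2.2 10.5] T [-0.34  1.49  0.08] 13.01168664566048
```

Request:
servo_tool --pt "0 0 0.02 0 0 6" --pt "0 0 0.02 0 0 6"

```text
t: 10.42
tcp_pos: [579.2, 97.3, 235.2]
orientation: [0.54, 0.841, -0.001, -0.0]
wrist_force: [-8.0, -2.8, 9.7]
gripper_width: 13.0
```

Request:
servo_tool --pt "-0.15 -0.14 0 0.4 -0.42 0" --pt "-0.29 -0.27 0 0.78 -0.84 0" --pt "-0.29 -0.27 0 0.78 -0.84 0" --pt "-0.29 -0.27 0 0.78 -0.84 0"

```text
t: 10.75
tcp_pos: [576.7, 95.3, 235.3]
orientation: [0.542, 0.84, 0.01, 0.003]
wrist_force: [-3.5, 0.2, 7.8]
gripper_width: 12.7
```

```bash
python3 st.py
```

```text
10.75 [576.7  95.3 235.3] yaw 114.3 j [ 0.096  0.239  1.332  0.013  1.553 -1.899] F [-3.5  0.2  7.8] T [0.12 0.86 0.01] 12.713170242830047
```

Request:
servo_tool --pt "-0.15 -0.14 0 0.4 -0.42 0" --pt "-0.15 -0.14 0 0.4 -0.42 0" --pt "-0.15 -0.14 0 0.4 -0.42 0"

```text
t: 11.0
tcp_pos: [575.3, 93.9, 235.2]
orientation: [0.542, 0.84, 0.015, 0.004]
wrist_force: [-2.3, 2.4, 7.5]
gripper_width: 13.2
```

```bash
python3 st.py
```

```text
11.0 [575.3  93.9 235.2] yaw 114.3 j [ 0.092  0.229  1.343  0.019  1.544 -1.904] F [-2.3  2.4  7.5] T [0.23 0.79 0.02] 13.181596549257511
```

Request:
servo_tool --pt "-0.15 -0.14 0 0.4 -0.42 0" --pt "-0.3 -0.28 -0.02 0.8 -0.84 0" --pt "-0.3 -0.28 -0.02 0.8 -0.84 0" --pt "-0.3 -0.28 -0.02 0.8 -0.84 0"

```text
t: 11.33
tcp_pos: [572.3, 91.1, 235.1]
orientation: [0.542, 0.84, 0.025, 0.006]
wrist_force: [-3.5, 1.0, 8.8]
gripper_width: 12.7
```

```bash
python3 st.py
```

```text
11.3333 [572.3  91.1 235.1] yaw 114.3 j [ 0.083  0.211  1.366  0.032  1.525 -1.914] F [-3.5  1.   8.8] T [0.15 0.73 0.  ] 12.651746524189669
```

```bash
cat > arc.py <<'E'
import numpy as np,sys
L=199
def rows(t0,n,st):
    t0=np.radians(t0);out=[]
    for i in range(1,n+1):
        t=t0+np.radians(st*i);d=L/10*(np.sin(t)-np.sin(t0));a=st*i
        out.append([round(float(x),2) for x in(-.731*d,-.682*d,L/10*(np.cos(t)-np.cos(t0)),.682*a,-.731*a,0)])
    print(out)
t0,n,st=map(float,sys.argv[1:]);rows(t0,int(n),st)
E
python3 arc.py 2.9 6 4; python3 arc.py 26.9 10 3.2
```

```text
[[-1.01, -0.94, -0.12, 2.73, -2.92, 0.0], [-2.01, -1.88, -0.33, 5.46, -5.85, 0.0], [-3.0, -2.8, -0.64, 8.18, -8.77, 0.0], [-3.98, -3.71, -1.05, 10.91, -11.7, 0.0], [-4.92, -4.59, -1.54, 13.64, -14.62, 0.0], [-5.85, -5.45, -2.13, 16.37, -17.54, 0.0]]
[[-0.71, -0.67, -0.53, 2.18, -2.34, 0.0], [-1.41, -1.31, -1.11, 4.36, -4.68, 0.0], [-2.07, -1.93, -1.75, 6.55, -7.02, 0.0], [-2.71, -2.53, -2.44, 8.73, -9.36, 0.0], [-3.32, -3.1, -3.17, 10.91, -11.7, 0.0], [-3.9, -3.64, -3.95, 13.09, -14.04, 0.0], [-4.45, -4.15, -4.77, 15.28, -16.37, 0.0], [-4.96, -4.63, -5.63, 17.46, -18.71, 0.0], [-5.44, -5.07, -6.53, 19.64, -21.05, 0.0], [-5.87, -5.48, -7.47, 21.82, -23.39, 0.0]]
```

Request:
servo_tool --pt "-1.01 -0.94 -0.12 2.73 -2.92 0.0" --pt "-2.01 -1.88 -0.33 5.46 -5.85 0.0" --pt "-3.0 -2.8 -0.64 8.18 -8.77 0.0" --pt "-3.98 -3.71 -1.05 10.91 -11.7 0.0" --pt "-3.98 -3.71 -1.05 10.91 -11.7 0.0"

```text
t: 11.75
tcp_pos: [531.3, 51.8, 224.0]
orientation: [0.536, 0.828, 0.161, 0.042]
wrist_force: [-2.8, -2.6, 7.6]
gripper_width: 12.7
```

```bash
python3 st.py;python3 arc.py 18.9 10 3
```

```text
11.75 [531.3  51.8 224. ] yaw 114.2 j [-0.065 -0.023  1.66   0.25   1.278 -2.103] F [-2.8 -2.6  7.6] T [0.08 0.61 0.17] 12.70409388381771
[[-0.71, -0.67, -0.36, 2.05, -2.19, 0.0], [-1.41, -1.32, -0.78, 4.09, -4.39, 0.0], [-2.09, -1.95, -1.24, 6.14, -6.58, 0.0], [-2.76, -2.57, -1.75, 8.18, -8.77, 0.0], [-3.4, -3.17, -2.31, 10.23, -10.96, 0.0], [-4.02, -3.75, -2.91, 12.28, -13.16, 0.0], [-4.62, -4.31, -3.56, 14.32, -15.35, 0.0], [-5.19, -4.84, -4.25, 16.37, -17.54, 0.0], [-5.73, -5.35, -4.98, 18.41, -19.74, 0.0], [-6.25, -5.83, -5.75, 20.46, -21.93, 0.0]]
```

Request:
servo_tool --pt "-0.71 -0.67 -0.36 2.05 -2.19 0.0" --pt "-1.41 -1.32 -0.78 4.09 -4.39 0.0" --pt "-2.09 -1.95 -1.24 6.14 -6.58 0.0" --pt "-2.76 -2.57 -1.75 8.18 -8.77 0.0" --pt "-3.4 -3.17 -2.31 10.23 -10.96 0.0" --pt "-4.02 -3.75 -2.91 12.28 -13.16 0.0" --pt "-4.02 -3.75 -2.91 12.28 -13.16 0.0"

```text
t: 12.33
tcp_pos: [491.8, 14.2, 194.1]
orientation: [0.516, 0.796, 0.308, 0.079]
wrist_force: [-4.8, -7.7, 9.8]
gripper_width: 13.0
```

```bash
python3 st.py;python3 arc.py 36.9 8 3
```

```text
12.3333 [491.8  14.2 194.1] yaw 114.1 j [-0.266 -0.185  1.936  0.611  1.095 -2.462] F [-4.8 -7.7  9.8] T [-0.14  0.48 -0.06] 13.03740057717464
[[-0.6, -0.56, -0.65, 2.05, -2.19, 0.0], [-1.17, -1.09, -1.34, 4.09, -4.39, 0.0], [-1.71, -1.6, -2.07, 6.14, -6.58, 0.0], [-2.23, -2.08, -2.83, 8.18, -8.77, 0.0], [-2.71, -2.53, -3.63, 10.23, -10.96, 0.0], [-3.17, -2.95, -4.47, 12.28, -13.16, 0.0], [-3.59, -3.35, -5.34, 14.32, -15.35, 0.0], [-3.98, -3.71, -6.24, 16.37, -17.54, 0.0]]
```

Joint 6 will run out of range at about 55° of swing, so I release, flip the gripper half a turn about the bolt, and regrip. The bolt stays where it is left.

Request:
servo_tool --pt "0 0 0 0 0 0" --pt "0 0 0 0 0 0" --pt "0 0 0 0 0 0" --pt "0 0 0 0 0 0" --pt "0 0 0 0 0 0" --pt "0 0 0 0 0 0" --pt "0 0 0 0 0 0" --pt "0 0 0 0 0 0" --gripper 0

```text
t: 13.0
tcp_pos: [492.2, 16.4, 194.2]
orientation: [0.512, 0.799, 0.307, 0.078]
wrist_force: [-0.2, 0.6, -0.2]
gripper_width: 85.4
```

```bash
python3 st.py; python3 - <<'E'
from h import *
from scipy.spatial.transform import Rotation as R
s=bot.observe();r=R.from_quat(s['orientation']).as_matrix();z=r[:,2];print(z.round(3),'hinge dist',s['tcp_pos']+z*199,(z*60).round(1).tolist())
im=bot.capture('wrist');cv2.imwrite('pics/w4.png',im)
a=cv2.resize(im,(400,300));b=cv2.resize(bot.capture('side')[120:270,220:420],(400,300));cv2.imwrite('pics/m4.png',np.hstack([a,b]))
E
```

```text
13.0 [492.2  16.4 194.2] yaw 114.6 j [-0.26  -0.182  1.932  0.609  1.098 -2.464] F [-0.2  0.6 -0.2] T [-0.22  0.18 -0.05] 85.42969768647424
[ 0.438  0.41  -0.8  ] hinge dist [579.46039156  97.97633342  35.05496971] [26.3, 24.6, -48.0]
```

View pics/m4.png

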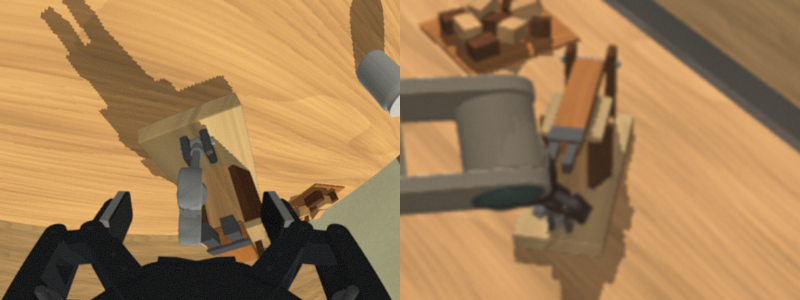

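The bolt is out of the slot and stands freely at about 37°. Now the flip.

Request:
servo_tool --pt "0 0 0 26.3 24.6 -48" --pt "0 0 0 26.3 24.6 -48" --pt "0 0 0 26.3 24.6 -48" --pt "0 0 0 26.3 24.6 -48" --pt "0 0 0 26.3 24.6 -48" --pt "0 0 0 26.3 24.6 -48" --pt "0 0 0 26.3 24.6 -48" --pt "0 0 0 26.3 24.6 -48" --pt "0 0 0 26.3 24.6 -48" --pt "0 0 0 26.3 24.6 -48"

```text
t: 13.93
tcp_pos: [492.2, 16.3, 194.3]
orientation: [0.843, 0.435, 0.304, -0.086]
wrist_force: [-0.2, 0.0, 0.3]
gripper_width: 85.3
```

Request:
servo_tool --pt "0 0 0 26.3 24.6 -48" --pt "0 0 0 26.3 24.6 -48" --pt "0 0 0 26.3 24.6 -48" --pt "0 0 0 26.3 24.6 -48" --pt "0 0 0 26.3 24.6 -48" --pt "0 0 0 26.3 24.6 -48" --pt "0 0 0 26.3 24.6 -48" --pt "0 0 0 26.3 24.6 -48" --pt "0 0 0 26.3 24.6 -48" --pt "0 0 0 26.3 24.6 -48"

```text
t: 14.77
tcp_pos: [492.2, 16.3, 194.3]
orientation: [0.948, -0.044, 0.22, -0.227]
wrist_force: [1.1, -0.1, 0.0]
gripper_width: 85.4
```

Request:
servo_tool --pt "0 0 0 26.3 24.6 -48" --pt "0 0 0 26.3 24.6 -48" --pt "0 0 0 26.3 24.6 -48" --pt "0 0 0 26.3 24.6 -48" --pt "0 0 0 26.3 24.6 -48" --pt "0 0 0 26.3 24.6 -48" --pt "0 0 0 26.3 24.6 -48" --pt "0 0 0 26.3 24.6 -48" --pt "0 0 0 26.3 24.6 -48" --pt "0 0 0 26.3 24.6 -48"

```text
t: 15.6
tcp_pos: [492.2, 16.3, 194.3]
orientation: [0.799, -0.512, 0.078, -0.307]
wrist_force: [0.4, -0.5, 0.6]
gripper_width: 85.2
```

```bash
python3 st.py
```

```text
15.6 [492.2  16.3 194.3] yaw -65.3 j [-0.261 -0.182  1.932  0.609  1.099  0.676] F [ 0.4 -0.5  0.6] T [-0.19  0.2   0.04] 85.18779870644826
```

Now regrip and continue the arc.

Request:
servo_tool --pt "0 0 0 0 0 0" --pt "0 0 0 0 0 0" --pt "0 0 0 0 0 0" --pt "0 0 0 0 0 0" --pt "0 0 0 0 0 0" --pt "0 0 0 0 0 0" --pt "0 0 0 0 0 0" --pt "0 0 0 0 0 0" --pt "0 0 0 0 0 0" --gripper 1

```text
t: 16.35
tcp_pos: [492.6, 15.7, 194.7]
orientation: [0.798, -0.512, 0.079, -0.306]
wrist_force: [1.6, -4.8, 1.3]
gripper_width: 13.1
```

Request:
servo_tool --pt "-0.6 -0.56 -0.65 2.05 -2.19 0.0" --pt "-1.17 -1.09 -1.34 4.09 -4.39 0.0" --pt "-1.71 -1.6 -2.07 6.14 -6.58 0.0" --pt "-2.23 -2.08 -2.83 8.18 -8.77 0.0" --pt "-2.23 -2.08 -2.83 8.18 -8.77 0.0"

```text
t: 16.77
tcp_pos: [469.5, -6.1, 164.8]
orientation: [0.765, -0.493, 0.103, -0.402]
wrist_force: [2.2, -7.1, 2.4]
gripper_width: 12.7
```

```bash
python3 st.py;python3 arc.py 48.9 6 3
```

```text
16.7667 [469.5  -6.1 164.8] yaw -65.6 j [-0.407 -0.202  2.079  0.913  1.06   0.351] F [ 2.2 -7.1  2.4] T [-0.5  -0.24 -0.74] 12.714756366102112
[[-0.49, -0.45, -0.8, 2.05, -2.19, 0.0], [-0.94, -0.88, -1.64, 4.09, -4.39, 0.0], [-1.36, -1.27, -2.51, 6.14, -6.58, 0.0], [-1.75, -1.63, -3.4, 8.18, -8.77, 0.0], [-2.1, -1.96, -4.33, 10.23, -10.96, 0.0], [-2.42, -2.26, -5.27, 12.28, -13.16, 0.0]]
```

Request:
servo_tool --pt "-0.49 -0.45 -0.8 2.05 -2.19 0.0" --pt "-0.94 -0.88 -1.64 4.09 -4.39 0.0" --pt "-1.36 -1.27 -2.51 6.14 -6.58 0.0" --pt "-1.75 -1.63 -3.4 8.18 -8.77 0.0" --pt "-2.1 -1.96 -4.33 10.23 -10.96 0.0" --pt "-2.1 -1.96 -4.33 10.23 -10.96 0.0"

```text
t: 17.27
tcp_pos: [448.8, -25.5, 121.3]
orientation: [0.712, -0.46, 0.131, -0.513]
wrist_force: [5.6, -7.1, -0.2]
gripper_width: 13.0
```

```bash
python3 st.py; python3 - <<'E'
from h import *
from scipy.spatial.transform import Rotation as R
s=bot.observe();r=R.from_quat(s['orientation']).as_matrix();z=r[:,2];print(z.round(3),'tilt',np.arccos(-z[2]),s['tcp_pos']+z*199)
d=np.array([579.4,98,36])-s['tcp_pos'];print(np.arctan2(np.hypot(*d[:2]),-d[2]),np.linalg.norm(d))
E
```

```text
17.2667 [448.8 -25.5 121.3] yaw -65.7 j [-0.561 -0.074  2.184  1.284  1.132 -0.09 ] F [ 5.6 -7.1 -0.2] T [-0.49 -0.17 -1.15] 13.017960421131178
[ 0.659  0.611 -0.438] tilt 1.1169904103721517 [579.96543514  96.08571741  34.05212776]
1.1277622941367234 198.96219116552754
```

Request:
servo_tool --pt "0 0 0 0 0 0" --pt "0 0 0 0 0 0" --pt "0 0 0 0 0 0" --pt "0 0 0 0 0 0" --pt "0 0 0 0 0 0" --pt "0 0 0 0 0 0" --pt "0 0 0 0 0 0" --pt "0 0 0 0 0 0" --gripper 0

```text
t: 17.93
tcp_pos: [448.9, -24.0, 122.8]
orientation: [0.714, -0.458, 0.13, -0.513]
wrist_force: [-0.1, 0.4, -0.8]
gripper_width: 85.1
```

Request:
servo_tool --pt "-0.66 -0.61 0.44 0 0 0" --pt "-1.3 -1.2 0.88 0 0 0" --pt "-2 -1.8 1.3 0 0 0" --pt "-2.6 -2.4 1.75 0 0 0" --pt "-3.3 -3 2.2 0 0 0" --pt "-3.3 -3 2.2 0 0 0" --pt "-3.3 -3 2.2 0 0 0"

```text
t: 18.52
tcp_pos: [416.0, -54.6, 145.0]
orientation: [0.714, -0.458, 0.131, -0.512]
wrist_force: [0.4, 0.3, -0.1]
gripper_width: 85.8
```

```bash
python3 st.py; python3 - <<'E'
from h import *
im=bot.capture('wrist');a=im[:,:];b=cv2.resize(bot.capture('side')[120:300,200:440],(640,480))
c=bot.capture('scene');cv2.imwrite('pics/scene5.png',c)
cv2.imwrite('pics/m5.png',np.hstack([cv2.resize(a,(400,300)),cv2.resize(b,(400,300))]))
d=cv2.absdiff(c,cv2.imread('pics/scene0.png')).max(2)
for n,(x,y,w,h) in dict(bottle=(160,220,40,60),box=(215,145,50,52),ring=(170,188,46,42),tin=(475,270,40,46)).items(): print(n,(d[y:y+h,x:x+w]>40).mean().round(3))
E
```

```text
18.5167 [416.  -54.6 145. ] yaw -65.4 j [-0.687 -0.185  2.219  1.205  1.262 -0.054] F [ 0.4  0.3 -0.1] T [-0.28  0.34 -0.03] 85.76687443828857
bottle 0.0
box 0.0
ring 0.0
tin 0.0
```

View pics/m5.png

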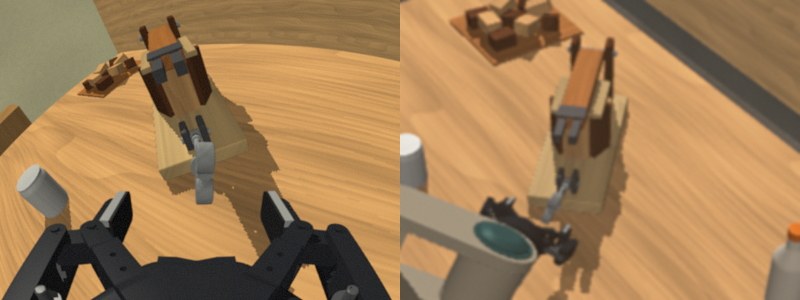

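The bolt lies swung down towards the robot with the nut still on it. The open fingers are clear of it on both sides, and the bystanders show no change.

```bash
python3 -c "
from rig import bot
print(bot.job_done())"; python3 st.py
```

```text
the job is handed in; nothing more can be done
None
the job is handed in; nothing more can be done
```

I released the clamp: the wing nut is loosened and the bolt is swung out of the slot and left down. The job was handed in shortly after 18.5 s of the 72 s allowed, and no verdict was reported.

- **Loosening:** I turned the nut about 4.75 rad counter-clockwise. It began to rise at about 2.2 rad and had risen about 4.8 mm by the end, read from the gripper's height. Small tugs with a matching tilt then met no block.
- **Swinging out:** I swung the bolt out in the grip. At about 37° I regripped half a turn round, because joint 6 was running out of range. I left the bolt at about 1.12 rad, judging by the gripper's pose just before release.
- **Last checks:**
  - The wrist force was about 0 N, and the pictures show the open fingers clear on both sides.
  - The bolt is down with the nut on it.
  - The scene picture shows no change at the bottle, box, ring or tin.
- **Not checked directly:** I did not measure how far the bolt's end stands above the nut at the end, nor the bolt's angle after release. The wrist force stayed below about 15 N in every reading I took, though I did not read the force on the rim itself.

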